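# Swing the probe arm to the blue reference disc and take a reading

## Task

At the ultrasonic test bench, push the orange probe arm round its post with one closed fingertip until the probe stands centred over the blue reference disc, without pinching the arm between the fingers or lifting it up its post. Then press the green key on the flaw detector all the way down to take the reading, and let go. Leave the arm standing there and leave the loose things around alone.

Things in the scene. Friction and masses are not known exactly. Their poses are not given: they have to be found in the camera images.
- probe_arm (a joint): Angle (rad) of the orange probe arm about the vertical post of the fixture. 0: the arm points to the fixture's own -x; grows anticlockwise seen from above; stops at -1.35 and 1.35. Stiff: it stays where it is left, and a push of about 2 N at 75 mm from the post turns it.
- pivot (a point): Point on the post's axis at mid-height of the arm's bar, 59 mm above the table. The black hub round it is 42 mm across and reaches 78 mm up, the post 105 mm. The post stands on an aluminium plate 220 x 270 mm, 10 mm thick, at 45 mm from its centre. The arm's bar is a straight level orange bar, 14 mm wide, from 50 to 68 mm above the table, free below and at both sides, running from the hub to the probe.
- probe_face (a point): Centre of the underside of the probe, a steel cylinder 22 mm across under an orange block 26 x 26 mm (46 to 76 mm above the table) with a brass tip, at the arm's end: 110 mm from the post's axis, 25 mm above the table (top of the probe 96 mm). The arm's hub is only held down by its weight and would slide up the post if lifted, which must not happen.
- bar_side_a: The half of the orange bar and probe block whose side is pushed to raise the joint value (fixed part of the arm; origin on the post's axis at table height).
- bar_side_b: The other half, whose side is pushed to lower the joint value. The two sides must not be pressed at once (that is a pinch).
- disc_blue_top (a point): Centre of the top of the blue reference disc, the target: 40 mm across, 12 mm thick with a steel dot in the middle, fixed on the plate, top 22 mm above the table; the probe passes 3 mm above it. Its centre lies 110 mm from the post's axis.
- disc_yellow_top (a point): The same point of the yellow reference disc (not wanted), same size and height, also fixed.
- disc_red_top (a point): The same point of the red reference disc (not wanted), same size and height, also fixed.
- measure_key_top (a point): Centre of the top of the round green push key, 26 mm across, facing up, on the upper face of the flaw detector (black case with a dark screen, 200 x 150 mm, 45 mm high, lying on its back, fixed; the key is at the end nearest the robot).
- measure_key (a joint): Travel (m) of the green key: 0 up, 0.006 fully down; sprung, fully down takes 5 N, and it returns when let go.
- spare_probe_mid (a point): Middle of a loose steel spare probe, 24 mm across, 42 mm tall, standing on a rear corner of the plate. Leave alone.
- test_slug_mid (a point): Middle of a loose brass slug, 26 mm across, 30 mm tall, on the other rear corner of the plate. Leave alone.
- couplant_mid (a point): Middle of a loose white bottle, 50 mm across, 130 mm tall. Leave alone.
- step_wedge_mid (a point): A loose stepped steel block, 30 x 88 mm, up to 48 mm tall; point 20 mm above its underside. Leave alone.
- ring_sample_mid (a point): Centre of a loose dark steel ring, 70 mm across, 30 mm tall. Leave alone.
- screwdriver_grip (a point): Handle of a loose screwdriver lying on the table. Leave alone.

How it is judged (in metres and radians):
On the way, in this order (a step that is already met when the one before it is completed fails the run):
1. the probe stands still, centred over the blue disc (within 8 mm) (horizontal distance between probe_face and disc_blue_top below 0.008 m and velocity of joint probe_arm between -0.05 and 0.05 rad/s), for 0.3 s.
2. the green key is pressed down (value of joint measure_key above 0.0045 m), for 0.04 s.
At the end, for the whole second after the job is handed in: The probe is at rest within 8 mm (horizontally) of the centre of the blue disc, down on its post; the green key has been pressed at least 4.5 mm and is up again; no loose thing has moved 20 mm (all of step 1 and height (world z) of probe_face below 0.03 m and value of joint measure_key below 0.0015 m and distance of each of spare_probe_mid, test_slug_mid, couplant_mid, step_wedge_mid, ring_sample_mid, screwdriver_grip from where it was at the start of the episode below 0.02 m); the robot touches nothing.
It fails at once if the arm is pinched: its bar or probe block is pressed on both sides at once (contact force between the fingers and bar_side_a above 1 N and contact force between the fingers and bar_side_b above 1 N).
It fails at once if the green key is pressed while the probe is not over the blue disc (value of joint measure_key above 0.003 m and horizontal distance between probe_face and disc_blue_top above 0.01 m).
It fails at once if the probe arm is lifted up its post by more than 10 mm (height (world z) of probe_face above 0.035 m).
It fails at once if a loose bystander is moved by 20 mm or more (distance of any of spare_probe_mid, test_slug_mid, couplant_mid, step_wedge_mid, ring_sample_mid, screwdriver_grip from where it was at the start of the episode above 0.02 m).
It also fails if it takes over 61 s, if anything falls off the work surface, if the arm or the gripper's body presses on something with over 40 N, if the wrist force passes 120 N, or if a joint passes its speed limit or range.

## Robot

A 6-joint arm with a two-finger parallel gripper is mounted at the origin on the work surface. World frame = base frame: x ahead of the robot, y to its left, z up, the work surface at z = 0. Lengths are in mm, angles in rad, forces in N, time in s.
With the tool pointing down it reaches from about 350 to 975 mm from the base axis. Payload 7.1 kg.
Tool frame: the origin (TCP) lies between the finger pads; the fingertips stand 17 mm ahead of it and the grasp point (between the pads) lies 2 mm behind it (tip_reach is the y of the fingertips in the tool frame, in mm); y points along the fingers, x is the direction in which the jaws open and shut, and the axes are right-handed (so a half turn about y gives the same grasp; the last joint's range is limited). The gripper opens to 88 mm and grips with 3 to 60 N. Pads are 20 mm wide; open, the fingers measure 115 mm over their backs; the gripper's body (75 mm by 178 mm) begins 61 mm behind the grasp point.
Start: joints at [-1.175, 0.423, 1.63, -0, 1.089, -0.019], TCP at [251.895, -571.974, 239.675] pointing down, gripper open.
Joint ranges: [-3, 3], [-0.9, 2.11], [0.09, 2.58], [-1.31, 4.45], [0.11, 2.69], [-2.54, 2.54]. Speed limits (rad/s): [2.39, 2.39, 3.01, 3.14, 3.14, 3.14].

## Interface

Orientations are given as a rotation vector (axis times angle).
In Python, from workcell import get_obs, get_image, camera_model, close_job, silhouettes, tip_of, tip_reach gives the robot as it stands. The module is installed in compiled form; this text tells all that it offers.
- The arm moves only by the tool arm_command, never from a script. Its argument "targets" is a list of rows, each a list of 4 numbers: the shift along the tool's x, y, z in mm, then the turn about the tool's y in rad. A call has 1 to 20 rows; each row shifts and turns the commanded pose from where the row before left it, along the tool's axes as they then stand; what a row does not reach is not made up. A row lasts 1/12 s, in which the tool goes at most 41.7 mm and 7.16 degrees, less where a joint would pass 70% of its speed; a pose out of reach is approached as far as the arm can. A call is refused whole if a number of a shift passes 41.7 or a number of a turn 0.125, either way. A call with a gripper value outside its range is refused whole. "gripper" is the opening in per cent of the stroke, from 0 (shut) to 100 (fully open), set as the call begins (left out, the last holds). The fingers move at their own pace and stop on an object; the grip force is fixed at half the most. Time passes only in rows, so rows that do not move let the fingers close. It gives the time, the measured TCP pose, the force and the opening at its end, in the units of the state.
- get_obs(): the state, without advancing time (a new reading comes with each control period).
- get_image(name): name is "scene" or "top"; returns the picture (384x512x3 uint8, blue, green, red); there is no depth.
- camera_model(name): a dict with "mtx" (3x3 intrinsics, pixels), "position" and "orientation" of the camera in the world. Camera axes: x right, y up, looking along -z (the intrinsics and any distortion apply to the point x, -y, -z); pixel columns grow to the right and rows downward; lengths in mm; the calibration is good to about 2 mm. A picture is of the moment at which its call begins. camera_model takes no time and is no camera call.
- close_job(): hands the job in, once; it reports no verdict.
Trained networks look in the newest picture that a camera, given by its name, has taken for a name from the list of things; names that differ only in an ending like _2 or _b are one class to them, and where a whole thing is asked for, a point or a joint stands for the part that bears it (a point fixed in the world has none). Each returns a list of dicts, best first, with "conf" (0 to 1); they miss things now and then, are a little off and sometimes report something else, mostly with a low value. They report only what shows in the picture. A call takes as long as a camera call.
- silhouettes(camera, thing): "pixels" (384x512 bool, what is visible of it) and "at" ([column, row] in pixels, amid what is visible of it).
- tip_of(camera, thing): "at" ([column, row] in pixels: a listed point, or the origin of a listed thing).
The state is a dict: "t": time; "qpos": joint angles; "qvel": joint speeds; "joint_torque": joint torques, N m; "ee_pos": TCP position; "orientation": TCP orientation; "ft_force": force on the tool from outside, world axes, zero at the start; "moment": the same for the moment, N m; "width": finger opening in mm.
Only numpy, scipy, OpenCV 4.12 (cv2) and the standard library are available. Lean on these libraries where they do the work, as an engineer would, in place of code of your own. Each camera call takes 0.05 s, during which the arm holds its last target. There are 200 camera calls.

## Working session

There is one attempt and no reset: what is moved stays moved. The work goes in short steps, Python scripts to look and compute and a tool call to move; the robot and the scene stay as the last step left them, time stands still between calls to the robot, and variables do not carry over. Pictures are saved under pics/ and viewed, about 8 in all and at most 12, crops included, and the job is handed in when it is done.

Besides the shell and the picture viewer there is one more tool, called by a JSON object that holds its "fn" and its "kwargs". arm_command: Moves the arm, as the interface text tells. Its arguments: {"type":"object","properties":{"targets":{"type":"array","items":{"type":"array","items":{"type":"number"}}},"gripper":{"type":"number"}},"required":["targets"]}

```bash
mkdir -p pics; cat > h.py <<'E'
import numpy as np,cv2
from scipy.spatial.transform import Rotation as R
from workcell import *
def rot(o):
    o=np.array(o,float)
    if o.shape==(3,3): return o
    return R.from_quat(o).as_matrix() if o.size==4 else R.from_rotvec(o).as_matrix()
def at_z(cam,px,z):
    m=camera_model(cam);K=np.array(m["mtx"]);c=np.array(m["position"])
    d=cv2.undistortPoints(np.array([[px]],float),K,np.array(m.get("dist",np.zeros(5)),float))[0,0]
    r=rot(m["orientation"])@np.array([d[0],-d[1],-1]); return c+r*(z-c[2])/r[2]
def proj(cam,p):
    m=camera_model(cam);K=np.array(m["mtx"])
    q=rot(m["orientation"]).T@(np.array(p,float)-m["position"]); q=q*[1,-1,-1]; q=K@q; return q[:2]/q[2]
E
python3 - <<'E'
from h import *
print(camera_model("top"),camera_model("scene"));o=get_obs();print(o)
for c in("top","scene"): cv2.imwrite(f"pics/{c}0.png",get_image(c))
Z=dict(pivot=59,probe_face=25,disc_blue_top=22,disc_yellow_top=22,disc_red_top=22,measure_key_top=48,spare_probe_mid=31,test_slug_mid=25,couplant_mid=65,step_wedge_mid=20,ring_sample_mid=15,screwdriver_grip=12)
for n,z in Z.items():
    for c in("top","scene"):
        r=tip_of(c,n)[:2]
        print(n,c,[(round(d["conf"],2),np.round(d["at"]).tolist(),at_z(c,d["at"],z).round().tolist()) for d in r])
E
```

```text
{'mtx': array([[353.20021456,   0.        , 252.76888625],
       [  0.        , 353.20021456, 190.52818163],
       [  0.        ,   0.        ,   1.        ]]), 'position': array([ 381.73197736,   -5.52022541, 1119.45069386]), 'orientation': array([ 0.10531424, -0.12227176, -1.57509684])} {'mtx': array([[374.20973144,   0.        , 261.77186772],
       [  0.        , 374.20973144, 191.4362697 ],
       [  0.        ,   0.        ,   1.        ]]), 'position': array([1439.48879035,  -62.91302052, 1017.97029231]), 'orientation': array([0.60340178, 0.57435864, 1.46911219])}
{'t': 0.0, 'qpos': array([-1.17505280e+00,  4.23806414e-01,  1.63067303e+00,  1.66143222e-05,
        1.08861412e+00, -1.89784181e-02]), 'qvel': array([-0.00035327,  0.00061493,  0.00013683,  0.00116418,  0.00105851,
        0.00121987]), 'joint_torque': array([ 1.09243166e-05, -5.44625652e+01, -2.73665339e+01,  6.44508144e-02,
        2.28494470e-02, -1.13855617e-04]), 'ee_pos': array([ 251.67205874, -571.51568188,  238.92984765]), 'orientation': array([-1.37644404,  0.89942663, -0.89739922]), 'ft_force': array([
[... 1233 characters left out ...]
 (0.28, [107.0, 248.0], [367.0, 427.0, 25.0])]
test_slug_mid scene [(0.41, [284.0, 217.0], [627.0, 43.0, 25.0])]
couplant_mid top [(0.86, [101.0, 211.0], [477.0, 434.0, 65.0])]
couplant_mid scene [(0.87, [387.0, 178.0], [484.0, 424.0, 65.0])]
step_wedge_mid top [(0.65, [290.0, 124.0], [759.0, -140.0, 20.0])]
step_wedge_mid scene [(0.88, [228.0, 255.0], [773.0, -142.0, 20.0])]
ring_sample_mid top [(0.58, [106.0, 251.0], [359.0, 434.0, 15.0])]
ring_sample_mid scene [(0.77, [380.0, 163.0], [350.0, 444.0, 15.0])]
screwdriver_grip top [(0.76, [405.0, 208.0], [485.0, -498.0, 12.0])]
screwdriver_grip scene [(0.74, [388.0, 179.0], [435.0, 453.0, 12.0]), (0.55, [135.0, 188.0], [469.0, -500.0, 12.0])]
```

```bash
python3 - <<'E'
import cv2
a=cv2.imread("pics/top0.png");cv2.imwrite("pics/topc.png",cv2.resize(a[120:270,130:380],None,fx=3.2,fy=3.2,interpolation=cv2.INTER_CUBIC))
b=cv2.imread("pics/scene0.png");cv2.imwrite("pics/scenec.png",cv2.resize(b[120:270,150:400],None,fx=3.2,fy=3.2,interpolation=cv2.INTER_CUBIC))
E
```

```text
(no output)
```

View pics/topc.png

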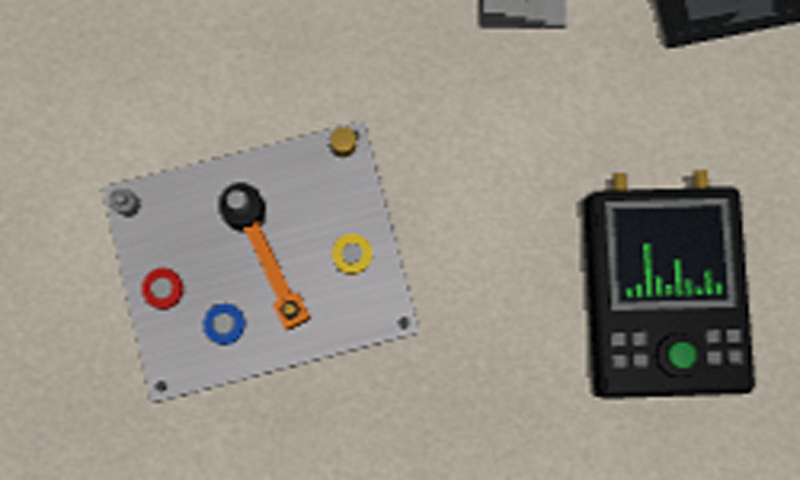

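View pics/scenec.png

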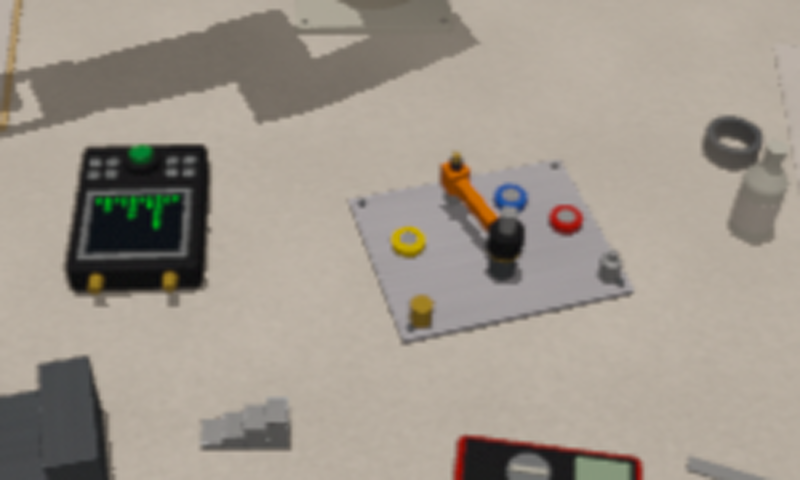

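The top crop shows the orange arm pointing down, slightly right, between blue (224,324) and yellow (351,254), with red at (162,288). The green key is at (682,354). The scene crop shows the same layout. Next I'll get sub-pixel colour centroids.

```bash
cat >> h.py <<'E'
def blob(im,h0,h1,box,smin=120,vmin=60):
    x0,y0,x1,y1=box; hsv=cv2.cvtColor(im[y0:y1,x0:x1],cv2.COLOR_BGR2HSV)
    m=cv2.inRange(hsv,(h0,smin,vmin),(h1,255,255)); n,l,s,c=cv2.connectedComponentsWithStats(m)
    if n<2: return None
    i=1+np.argmax(s[1:,4]); pts=np.argwhere(l==i)[:,::-1]
    e=cv2.minEnclosingCircle(pts.astype(np.float32))
    return np.array(c[i])+[x0,y0],np.array(e[0])+[x0,y0],int(s[i,4]),round(e[1],1)
E
python3 - <<'E'
from h import *
B={"top":(160,150,250,240),"scene":(255,160,350,225)};KB={"top":(310,170,370,250),"scene":(170,155,220,180)}
for c in B:
    im=cv2.imread(f"pics/{c}0.png")
    for n,h0,h1,z in(("blue",100,125,20),("yellow",24,34,20),("red",170,180,20),("red",0,4,20),("orange",8,18,62)):
        r=blob(im,h0,h1,B[c]); 
        if r: print(c,n,r[0].round(1),r[1].round(1),r[2:],at_z(c,r[0],z).round(1),at_z(c,r[1],z).round(1))
    r=blob(im,45,85,KB[c],100); print(c,"key",r)
    if r: print(at_z(c,r[0],50).round(1),at_z(c,r[1],50).round(1))
# hand-read
print("post",at_z("top",(237/3.2+130,200/3.2+120),105)); print("hub",at_z("top",(242/3.2+130,207/3.2+120),70)); print("probe top",at_z("top",(220.3,216.6),96))
print("hub bottom scene",at_z("scene",(505/3.2+150,240/3.2+120),65),"probe",at_z("scene",(456/3.2+150,157/3.2+120),96))
E
```

```text
top blue [199.8 220.8] [199.6 220.8] (86, 6.3) [448.1 147.1  20. ] [448.2 147.6  20. ]
top yellow [239.5 198.9] [239.6 199. ] (89, 6.2) [515.6  23.7  20. ] [515.5  23.5  20. ]
top red [180.5 209.8] [180.2 209.8] (92, 6.4) [482.7 207.6  20. ] [483.  208.3  20. ]
top orange [215.9 206.6] [215.2 205.4] (193, 17.6) [487.8  93.4  62. ] [491.4  95.6  62. ]
top key (array([345.77272727, 208.04545455]), array([346.04545593, 206.5       ]), 66, 7.5)
[ 481.8 -300.6   50. ] [ 486.5 -301.7   50. ]
scene blue [309.  181.5] [309. 182.] (32, 4.5) [451.8 149.   20. ] [454.4 148.9  20. ]
scene yellow [277.2 195. ] [277.1 194.5] (62, 5.1) [518.8  25.9  20. ] [516.5  25.5  20. ]
scene red [326.3 188.3] [326.5 188. ] (58, 4.9) [488.  209.3  20. ] [486.6 210.3  20. ]
scene orange [295.5 179.8] [295. 181.] (157, 12.2) [483.7  92.2  62. ] [490.1  89.9  62. ]
scene key (array([193.51515152, 167.66666667]), array([193.5, 167. ]), 33, 3.6)
[ 401.5 -285.1   50. ] [ 397.8 -285.5   50. ]
post [554.1117078 124.3803422 105.       ]
hub [553.36153964 124.09313456  70.        ]
probe top [455.25451221  77.41662532  96.        ]
hub bottom scene [562.2012096  128.09755196  65.        ] probe [463.30599431  80.68579022  96.        ]
```

```bash
python3 - <<'E'
from h import *
im=cv2.imread("pics/top0.png"); r=blob(im,45,85,(330,222,355,240),100); print(r)
for z in (48,52,56): print(z,at_z("top",r[0],z).round(1),at_z("scene",(193.5,167.5),z).round(1))
from scipy.optimize import least_squares
D=np.array([[449,147.8],[516.,24.4],[484,208.4]])
s=least_squares(lambda p:np.hypot(*(D-p).T)-110,[555,124]);P=s.x;print("pivot",P,s.fun)
a=lambda q:np.degrees(np.arctan2(*(np.array(q)-P)[::-1]))%360
print("blue",a(D[0]),"probe",a([456.5,78.2]))
o=get_obs();print(o['t'],rot(o["orientation"]).round(3),o["ee_pos"],tip_reach)
E
```

```text
(array([343. , 230.5]), array([343. , 230.5]), 60, 4.3)
48 [ 414.  -289.6   48. ] [ 398.4 -285.7   48. ]
52 [ 413.8 -288.5   52. ] [ 402.7 -284.8   52. ]
56 [ 413.7 -287.5   56. ] [ 407.  -283.8   56. ]
pivot [557.03535846 126.35540008] [ 0.14313207 -0.09638655 -0.15702134]
blue 168.77294311128966 probe 205.5939403436624
1.3 [[ 0.403  0.     0.915]
 [-0.915  0.     0.403]
 [-0.    -1.     0.   ]] [ 251.91144664 -571.97104811  239.67200082] 17.0
```

{"fn": "arm_command", "kwargs": {"targets": [[-26.3,0,26.8,0],[-26.3,0,26.8,0],[-26.3,0,26.8,0],[-26.3,0,26.8,0],[-26.3,0,26.8,0],[-26.3,0,26.8,0],[-26.3,0,26.8,0],[-26.3,0,26.8,0],[-26.3,0,26.8,0],[-26.3,0,26.8,0],[-26.3,0,26.8,0],[-26.3,0,26.8,0],[-26.3,0,26.8,0],[-26.3,0,26.8,0],[-26.3,0,26.8,0],[-26.3,0,26.8,0],[-26.3,0,26.8,0],[-26.3,0,26.8,0],[0,0,0,0],[0,0,0,0]], "gripper": 0}}

```text
t: 2.97
ee_pos: [503.0, 57.3, 239.6]
orientation: [-1.379, 0.896, -0.896]
ft_force: [0.3, -0.5, -0.1]
width: 0.3
```

{"fn": "arm_command", "kwargs": {"targets": [[0,30,0,0],[0,30,0,0],[0,30,0,0],[0,25,0,0],[0,15,0,0],[0,15,0,0],[0,15,0,0],[0,10,0,0],[0,8,0,0],[0,0,0,0],[0,0,0,0]]}}

```text
t: 3.88
ee_pos: [502.5, 55.2, 61.7]
orientation: [-1.377, 0.899, -0.899]
ft_force: [-0.2, -0.1, 0.3]
width: 0.4
```

```bash
python3 - <<'E'
from h import *
b=get_image("scene");a=get_image("top")
cv2.imwrite("pics/p1.png",np.vstack([cv2.resize(a[160:250,150:290],None,fx=4,fy=4)[:290],cv2.resize(b[130:220,230:370],None,fx=4,fy=4)[:300]]))
E
```

```text
(no output)
```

View pics/p1.png

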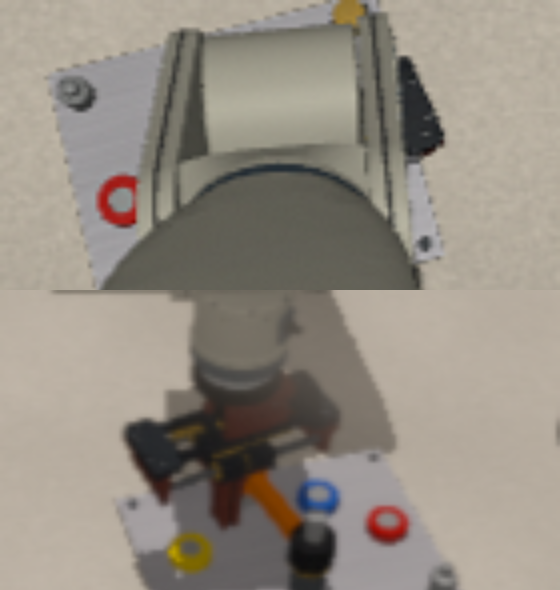

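The finger stands left of the orange bar, at about (225,510) in the lower panel, with a visible gap and nothing touched. The next move approaches and starts the arc.

{"fn": "arm_command", "kwargs": {"targets": [[-4,0,0,0],[-4,0,0,0],[-4,0,0,0],[-3,0,0,0],[-3,0,0,0],[-2,0,0,0],[-2.4,0,-0.6,0.03],[-2.4,0,-0.6,0.03],[-2.4,0,-0.6,0.03],[-2.4,0,-0.6,0.03],[-2.4,0,-0.6,0.03],[-2.4,0,-0.6,0.03],[0,0,0,0]]}}

```text
t: 5.07
ee_pos: [486.0, 86.6, 61.6]
orientation: [-1.311, 1.035, -1.035]
ft_force: [0.2, -0.8, 0.3]
width: 0.7
```

```bash
python3 - <<'E'
from h import *
b=get_image("scene");o=get_obs();Rm=rot(o["orientation"]);print(o["ee_pos"],Rm[:2].round(3),o["ft_force"])
cv2.imwrite("pics/p2.png",cv2.resize(b[140:220,240:350],None,fx=5,fy=5,interpolation=cv2.INTER_CUBIC))
E
```

```text
[486.24755629  86.56192511  61.67383992] [[ 0.234 -0.     0.972]
 [-0.972 -0.     0.234]] [ 0.21367617 -0.78754573  0.15081809]
```

View pics/p2.png

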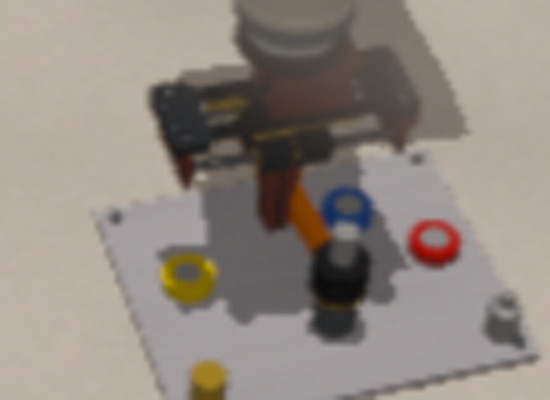

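The finger now touches the bar, or is within about 1 mm of it; bar at (300,200) in the crop. I'll continue the arc, stopping short of the target.

{"fn": "arm_command", "kwargs": {"targets": [[-2.4,0,-0.6,0.03],[-2.4,0,-0.6,0.03],[-2.4,0,-0.6,0.03],[-2.4,0,-0.6,0.03],[-2.4,0,-0.6,0.03],[-2.4,0,-0.6,0.03],[-2.4,0,-0.6,0.03],[-2.4,0,-0.6,0.03],[-2.4,0,-0.6,0.03],[-2.4,0,-0.6,0.03],[-2.4,0,-0.6,0.03],[0,0,0,0],[0,0,0,0]]}}

```text
t: 6.2
ee_pos: [477.6, 112.0, 61.6]
orientation: [-1.163, 1.278, -1.278]
ft_force: [0.4, -0.2, 0.7]
width: 0.4
```

```bash
python3 - <<'E'
from h import *
b=get_image("scene");o=get_obs();Rm=rot(o["orientation"]);print(o["ee_pos"],Rm[:2].round(3),o["ft_force"])
P=np.array([556,125.5]);u=-Rm[:2,2];t=-Rm[:2,0];r=o["ee_pos"][:2]-P;print("along",r@u,"off",r@t,"u ang",np.degrees(np.arctan2(u[1],u[0])))
print(tip_of("scene","probe_face")[:2]); r=blob(b,8,18,(255,150,350,225)); print(r)
cv2.imwrite("pics/p3.png",cv2.resize(b[140:220,240:350],None,fx=5,fy=5,interpolation=cv2.INTER_CUBIC))
E
```

```text
[477.79292063 112.00280252  61.70727171] [[-0.094  0.     0.996]
 [-0.996  0.    -0.094]] [-0.79164974 -0.09846882 -0.58760244]
along 76.59966286610802 off -20.760838225823413 u ang 174.62722116619202
[{'at': [302.4, 179.7], 'conf': 0.66}, {'at': [306.5, 194.4], 'conf': 0.59}]
(array([305.9375  , 178.828125]), array([307. , 179.5]), 64, 7.8)
```

View pics/p3.png

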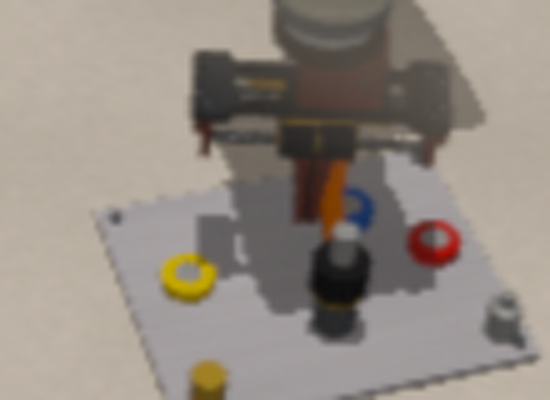

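The bar has turned most of the way and now overlaps the edge of the blue disc. I'll back off and measure from the top.

{"fn": "arm_command", "kwargs": {"targets": [[10,0,0,0],[15,0,0,0],[0,-30,0,0],[0,-40,0,0],[0,-40,0,0],[0,-40,0,0],[40,0,0,0],[40,0,0,0],[40,0,0,0],[40,0,0,0],[40,0,0,0],[40,0,0,0],[40,0,0,0],[40,0,0,0],[0,0,0,0],[0,0,0,0]]}}

```text
t: 7.63
ee_pos: [443.9, -233.7, 211.5]
orientation: [-1.161, 1.282, -1.282]
ft_force: [-0.2, 0.7, 0.2]
width: 0.4
```

```bash
cat > look.py <<'E'
from h import *
import sys
a=get_image("top");b=get_image("scene");o=get_obs();print(o["t"],o["ee_pos"].round(1))
P=np.array([556,125.5])
for c,im,bx in(("top",a,(160,150,250,240)),("scene",b,(255,160,350,225))):
    r=blob(im,8,18,bx); d=at_z(c,r[0],62)[:2]; e=blob(im,100,125,bx)
    print(c,r[0],r[2],d.round(1),"ang",np.degrees(np.arctan2(*(d-P)[::-1])),"blue",e and at_z(c,e[0],20).round(1))
    print(c,"expected px: disc",proj(c,[449,147.8,22]).round(1),"probe top over it",proj(c,[449,147.8,96]).round(1))
i=a[170:240,160:260]; j=b[150:220,260:360]
cv2.imwrite(sys.argv[1],np.hstack([cv2.resize(k,(400*1,280),interpolation=cv2.INTER_CUBIC) for k in(i,j)]))
E
python3 look.py pics/p4.png
```

```text
7.7333 [ 444.1 -231.2  211.4]
top [204.38164251 209.60386473] 207 [479. 128.] ang 178.17084758924105 blue [446.5 155.6  20. ]
top expected px: disc [199.5 220.5] probe top over it [195.9 218.9]
scene [305.31192661 176.25688073] 109 [466.2 129.7] ang 177.29399293029408 blue [453.1 159.8  20. ]
scene expected px: disc [308.6 180.6] probe top over it [310.7 166.2]
```

View pics/p4.png

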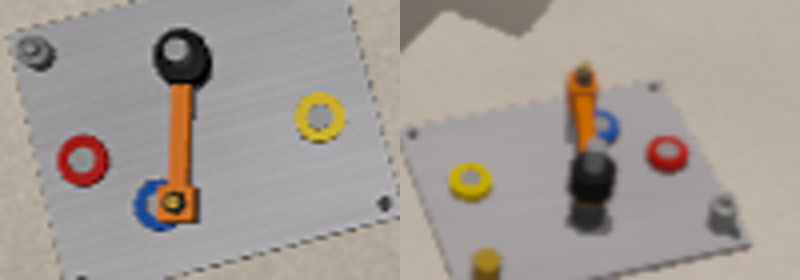

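The top view puts the bar at about 178° and blue at about 168.6°; brass tip at (173,201) and disc centre near (155,204) in the crop. About 0.17 rad is left. I'll retrace the path and push that much further.

{"fn": "arm_command", "kwargs": {"targets": [[-40,0,0,0],[-40,0,0,0],[-40,0,0,0],[-40,0,0,0],[-40,0,0,0],[-40,0,0,0],[-40,0,0,0],[-40,0,0,0],[0,0,0,0],[0,40,0,0],[0,40,0,0],[0,40,0,0],[0,15,0,0],[0,15,0,0],[0,0,0,0]]}}

```text
t: 8.98
ee_pos: [472.4, 87.6, 59.1]
orientation: [-1.169, 1.281, -1.275]
ft_force: [-1.2, 0.3, 0.4]
width: 0.5
```

{"fn": "arm_command", "kwargs": {"targets": [[-8,0,0,0],[-8,0,0,0],[-5,0,0,0],[-4,0,0,0],[-2.2,0,-0.6,0.028],[-2.2,0,-0.6,0.028],[-2.2,0,-0.6,0.028],[-2.2,0,-0.6,0.028],[-2.2,0,-0.6,0.028],[-2.2,0,-0.6,0.028],[0,0,0,0],[0,0,0,0],[0,0,0,0]]}}

```text
t: 10.07
ee_pos: [476.4, 125.8, 62.1]
orientation: [-1.073, 1.399, -1.4]
ft_force: [-0.6, -0.7, -0.7]
width: 0.8
```

{"fn": "arm_command", "kwargs": {"targets": [[10,0,0,0],[15,0,0,0],[0,-30,0,0],[0,-40,0,0],[0,-40,0,0],[0,-40,0,0],[40,0,0,0],[40,0,0,0],[40,0,0,0],[40,0,0,0],[40,0,0,0],[40,0,0,0],[40,0,0,0],[40,0,0,0],[0,0,0,0],[0,0,0,0]]}}

```text
t: 11.4
ee_pos: [385.1, -209.5, 211.6]
orientation: [-1.07, 1.404, -1.404]
ft_force: [0.6, -0.4, -0.9]
width: 0.7
```

```bash
python3 look.py pics/p5.png
```

```text
11.5 [ 385.8 -207.2  211.5]
top [199.94472362 208.51256281] 199 [482.4 141.3] ang 167.89669862565543 blue [442.6 140.3  20. ]
top expected px: disc [199.5 220.5] probe top over it [195.9 218.9]
scene [310.25609756 175.53658537] 82 [462.7 148.3] ang 166.280773945703 blue [450.1 136.3  20. ]
scene expected px: disc [308.6 180.6] probe top over it [310.7 166.2]
```

View pics/p5.png

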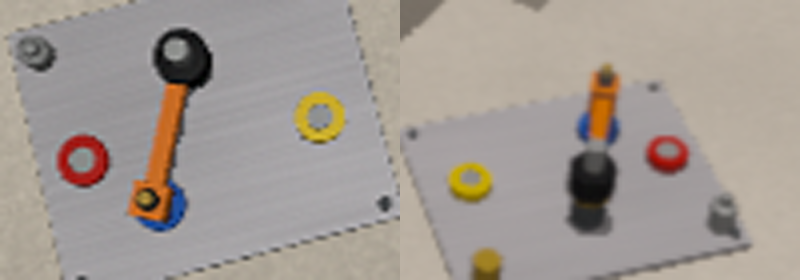

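```bash
cat > fit.py <<'E'
from h import *
from scipy.optimize import minimize
def model(c,P,a,s=4):
    u=np.array([np.cos(a),np.sin(a)]);t=np.array([-u[1],u[0]]);m=np.zeros((384*s,512*s),np.uint8)
    def box(r0,r1,w,z0,z1):
        q=np.array([proj(c,[*(P+r*u+k*w*t),z]) for r in(r0,r1) for k in(-1,1) for z in(z0,z1)])
        cv2.fillConvexPoly(m,cv2.convexHull((q*s+s/2).round().astype(np.int32)),255)
    box(22,97,7,50,68);box(97,123,13,46,76)
    return cv2.resize(m,(512,384),interpolation=cv2.INTER_AREA)/255.
for c,bx in(("top",(160,150,250,240)),("scene",(255,160,350,225))):
    im=get_image(c);x0,y0,x1,y1=bx
    hsv=cv2.cvtColor(im,cv2.COLOR_BGR2HSV);k=cv2.inRange(hsv,(6,110,60),(20,255,255))/255.;k[:y0]=0;k[y1:]=0;k[:,:x0]=0;k[:,x1:]=0
    f=lambda p:np.abs(model(c,np.array(p[:2]),np.radians(p[2]))-k).sum()
    r=minimize(f,[556,125.5,168.5],method="Nelder-Mead",options=dict(initial_simplex=[[556,125.5,168.5],[560,125.5,168.5],[556,129,168.5],[556,125.5,172]]))
    a=np.radians(r.x[2]);print(c,r.x,r.fun,k.sum(),"probe",(r.x[:2]+110*np.array([np.cos(a),np.sin(a)])).round(1))
E
python3 fit.py; python3 - <<'E'
from h import *
for c in("top","scene"):
    for n in("measure_key_top","probe_face","disc_blue_top"):print(c,n,[(round(d["conf"],2),d["at"],at_z(c,d["at"],{"m":52,"p":25,"d":22}[n[0]]).round(1)) for d in tip_of(c,n)[:2]])
E
```

```text
top [557.36109676 127.10610451 168.34908597] 48.25098039215686 216.0 probe [449.6 149.3]
scene [555.16741416 129.3731517  168.49526845] 61.58431372549019 97.0 probe [447.4 151.3]
top measure_key_top []
top probe_face [(0.75, [197.7, 221.9], array([444.5, 152.8,  25. ])), (0.44, [179.8, 213.5], array([470.9, 208.5,  25. ]))]
top disc_blue_top [(0.37, [199.1, 219.2], array([453., 149.,  22.]))]
scene measure_key_top [(0.59, [135.3, 188.4], array([ 508.5, -480.4,   52. ])), (0.54, [191.6, 164.4], array([ 385.4, -293.7,   52. ]))]
scene probe_face [(0.56, [309.8, 180.1], array([449.4, 151.9,  25. ]))]
scene disc_blue_top [(0.37, [309.2, 180.1], array([446.4, 150.3,  22. ]))]
```

Both model fits give 168.4° against blue at 168.2–168.8°, so the probe is within about 2 mm. Next is the key: hover above it.

{"fn": "arm_command", "kwargs": {"targets": [[23.5,0,15.3,0],[23.5,0,15.3,0],[23.5,0,15.3,0],[0,0,0,0],[0,35,0,0],[0,35,0,0],[0,30,0,0],[0,22,0,0],[0,0,0,0],[0,0,0,0]]}}

```text
t: 12.73
ee_pos: [411.8, -286.5, 89.0]
orientation: [-1.074, 1.403, -1.398]
ft_force: [0.8, -0.1, -0.1]
width: 0.3
```

```bash
python3 - <<'E'
from h import *
b=get_image("scene");o=get_obs();print(o["ee_pos"],o["ft_force"]); p=o["ee_pos"]
print("tip px",proj("scene",[p[0],p[1],p[2]-17]),"crop",(proj("scene",[p[0],p[1],p[2]-17])-[150,120])*5)
cv2.imwrite("pics/p6.png",cv2.resize(b[120:215,150:260],None,fx=5,fy=5,interpolation=cv2.INTER_CUBIC))
E
```

```text
[ 412.65026264 -287.25003568   90.17341183] [-0.41197058  0.73970435  0.73484291]
tip px [191.84982715 165.15648545] crop [209.24913577 225.78242725]
```

View pics/p6.png

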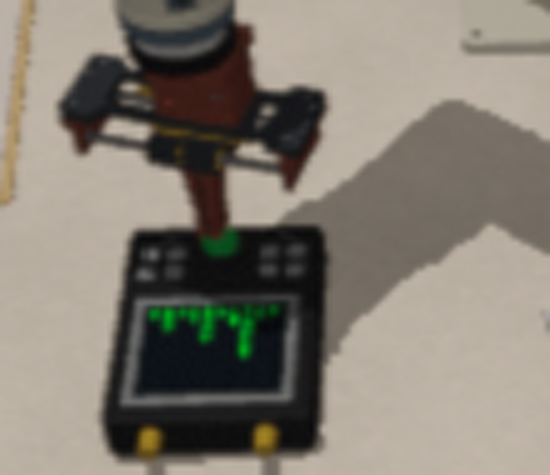

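The finger is above the key: tip about (213,238), green visible at (220,243) in the crop. I'll press down in small steps and watch the force.

{"fn": "arm_command", "kwargs": {"targets": [[0,3,0,0],[0,3,0,0],[0,3,0,0],[0,2,0,0],[0,0,0,0]]}}

```text
t: 13.2
ee_pos: [413.4, -288.1, 79.3]
orientation: [-1.072, 1.398, -1.402]
ft_force: [2.0, -0.0, 4.4]
width: 0.7
```

{"fn": "arm_command", "kwargs": {"targets": [[0,2,0,0],[0,2,0,0],[0,0,0,0]]}}

```text
t: 13.45
ee_pos: [413.5, -288.3, 77.7]
orientation: [-1.072, 1.398, -1.402]
ft_force: [-4.6, 5.0, 37.1]
width: 0.5
```

{"fn": "arm_command", "kwargs": {"targets": [[0,2,0,0],[0,1,0,0],[0,0,0,0]]}}

```text
t: 13.7
ee_pos: [413.7, -288.4, 77.0]
orientation: [-1.072, 1.397, -1.403]
ft_force: [-11.2, 9.4, 68.8]
width: 0.9
```

The force built up spring-like to 4.4 N and then hit a hard stop (37 N, then 69 N), so the key is fully down. Letting go.

{"fn": "arm_command", "kwargs": {"targets": [[0,-5,0,0],[0,-10,0,0],[0,-30,0,0],[0,-40,0,0],[0,-40,0,0],[40,0,0,0],[40,0,0,0],[40,0,0,0],[0,0,0,0],[0,0,0,0],[0,0,0,0]]}}

```text
t: 14.62
ee_pos: [380.4, -402.7, 196.0]
orientation: [-1.072, 1.403, -1.399]
ft_force: [-0.7, 0.5, -0.4]
width: 0.5
```

```bash
python3 fit.py; python3 - <<'E'
from h import *
a=get_image("top");b=get_image("scene");o=get_obs();print(o["t"],o["ee_pos"],o["ft_force"])
print(blob(a,45,85,(330,222,355,240),100),blob(b,45,85,(170,155,220,180),100))
cv2.imwrite("pics/p7.png",np.vstack([cv2.resize(k[120:270,90:400],None,fx=2,fy=2,interpolation=cv2.INTER_CUBIC)[:300] for k in(a,b)]))
E
```

```text
top [557.36109676 127.10610451 168.34908597] 50.25098039215686 218.0 probe [449.6 149.3]
scene [555.16741416 129.3731517  168.49526845] 61.58431372549019 97.0 probe [447.4 151.3]
14.8167 [ 381.3984447  -402.1864834   196.43124671] [-0.16667661 -0.58757309 -0.43731014]
(array([342.69090909, 230.36363636]), array([343. , 230.5]), 55, 4.3) (array([193.7027027 , 167.45945946]), array([193.5, 167. ]), 37, 3.6)
```

View pics/p7.png

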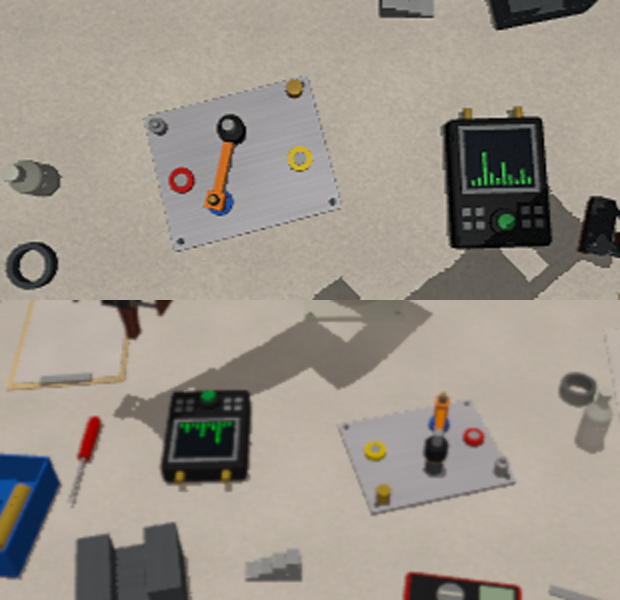

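The arm, loose things and key all look right. The hard stop could still be the bezel instead of the key's end of travel, so I'll press again in finer steps to see the spring curve.

{"fn": "arm_command", "kwargs": {"targets": [[-40,0,0,0],[-40,0,0,0],[-40,0,0,0],[0,0,0,0],[0,0,0,0],[0,40,0,0],[0,40,0,0],[0,27,0,0],[0,0,0,0],[0,0,0,0]]}}

```text
t: 15.65
ee_pos: [411.8, -287.8, 88.9]
orientation: [-1.074, 1.403, -1.399]
ft_force: [-0.1, -0.1, 0.7]
width: 0.8
```

{"fn": "arm_command", "kwargs": {"targets": [[0,2,0,0],[0,0,0,0],[0,0,0,0]]}}

```text
t: 15.9
ee_pos: [413.3, -288.4, 89.3]
orientation: [-1.072, 1.398, -1.403]
ft_force: [0.1, 0.0, 0.1]
width: 0.6
```

{"fn": "arm_command", "kwargs": {"targets": [[0,2,0,0],[0,0,0,0],[0,0,0,0]]}}

```text
t: 16.15
ee_pos: [412.6, -287.7, 86.2]
orientation: [-1.073, 1.4, -1.401]
ft_force: [1.2, 0.4, -0.4]
width: 0.5
```

{"fn": "arm_command", "kwargs": {"targets": [[0,2,0,0],[0,0,0,0],[0,0,0,0]]}}

```text
t: 16.4
ee_pos: [412.7, -287.7, 83.8]
orientation: [-1.073, 1.4, -1.401]
ft_force: [0.2, -0.7, 1.8]
width: 0.8
```

{"fn": "arm_command", "kwargs": {"targets": [[0,2,0,0],[0,0,0,0],[0,0,0,0]]}}

```text
t: 16.65
ee_pos: [412.7, -287.7, 81.7]
orientation: [-1.073, 1.4, -1.401]
ft_force: [0.9, -0.2, 2.2]
width: 0.2
```

The curve is spring-like: 1.8 N, 2.2 N, then 4.4 N about 2.4 mm lower, before the stop. So it was the key that travelled. I'll finish this press and retreat.

{"fn": "arm_command", "kwargs": {"targets": [[0,2,0,0],[0,1.5,0,0],[0,0,0,0],[0,0,0,0]]}}

```text
t: 16.98
ee_pos: [412.7, -287.7, 78.3]
orientation: [-1.073, 1.4, -1.401]
ft_force: [-0.1, -0.8, 6.0]
width: 0.5
```

{"fn": "arm_command", "kwargs": {"targets": [[0,-5,0,0],[0,-10,0,0],[0,-30,0,0],[0,-40,0,0],[0,-40,0,0],[40,0,0,0],[40,0,0,0],[40,0,0,0],[0,0,0,0],[0,0,0,0],[0,0,0,0],[0,0,0,0]]}}

```text
t: 17.98
ee_pos: [381.0, -402.1, 202.9]
orientation: [-1.073, 1.401, -1.398]
ft_force: [0.5, -0.4, -0.7]
width: 0.6
```

```bash
python3 fit.py; python3 -c "
from h import *
o=get_obs();print(o['t'],o['ee_pos'],o['ft_force']);print(blob(get_image('scene'),45,85,(170,155,220,180),100));print(close_job())"
```

```text
top [557.36109676 127.10610451 168.34908597] 48.25098039215686 216.0 probe [449.6 149.3]
scene [555.16741416 129.3731517  168.49526845] 62.58431372549019 98.0 probe [447.4 151.3]
18.0833 [ 381.35928681 -402.1152894   203.0501595 ] [ 0.07872362 -0.04231647 -0.22474365]
(array([193.7027027 , 167.45945946]), array([193.5, 167. ]), 37, 3.6)
the job is handed in; nothing more can be done
None
```

The probe arm stands over the blue disc, the green key was pressed all the way down and released, and the job is handed in at about 18 s; no verdict was reported.

- **Arm:** I turned it clockwise in two pushes with the closed fingers on one side of the bar only. The final fits put it at 168.3° (top camera) and 168.5° (scene camera), against 168.2–168.8° for the disc. The fitted probe position is about 2–4 mm from the measured disc centre, within the 8 mm limit. A coarser hand reading of the brass tip also put it about 3–4 mm off.
- **Key:** I pressed it twice. The first press hit a hard stop and reached 69 N at the wrist. I repeated it in finer steps to be sure the stop was not the bezel: the force rose like a spring (1.8, 2.2, then 6.0 N), against the 5 N given for fully down. Afterwards the key looked as it did at the start, and the wrist force was near zero.
- **Loose things:** none appeared moved in the last picture, taken after the first press. I checked this by eye only.

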